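# Cover the sample beakers from the lid stack

## Task

The four beakers of freeze-dried samples are standing open and their lids lie in a stack: take the stack apart and set each lid flat and centred on the beaker of its size, the largest lid on the largest beaker and so on down to the smallest on the smallest. Leave the beakers standing where they are and do not disturb the blue-capped sample tube and the steel spatula lying on the bench.

Things in the scene. Friction and masses are not known exactly. Their poses are not given: they have to be found in the camera images.
- lid_a_center (a point): The largest lid: a plain solid flat white PTFE disc, diameter 68 mm, 12 mm thick, about 96 g. At the start it lies at the bottom of the stack (a tapering stack of four on the bench, largest at the bottom, each lying loose within some 3 mm of the centre of the one below). The point is the centre of the disc, 6 mm above its underside; z is its upward axis.
- lid_b_center (a point): The second largest lid: a plain solid flat white PTFE disc, diameter 60 mm, 12 mm thick, about 75 g. At the start it lies second from the bottom (a tapering stack of four on the bench, largest at the bottom, each lying loose within some 3 mm of the centre of the one below). The point is the centre of the disc, 6 mm above its underside; z is its upward axis.
- lid_c_center (a point): The third largest lid: a plain solid flat white PTFE disc, diameter 52 mm, 12 mm thick, about 56 g. At the start it lies third from the bottom (a tapering stack of four on the bench, largest at the bottom, each lying loose within some 3 mm of the centre of the one below). The point is the centre of the disc, 6 mm above its underside; z is its upward axis.
- lid_d_center (a point): The smallest lid: a plain solid flat white PTFE disc, diameter 44 mm, 12 mm thick, about 40 g. At the start it lies on top of the stack (a tapering stack of four on the bench, largest at the bottom, each lying loose within some 3 mm of the centre of the one below). The point is the centre of the disc, 6 mm above its underside; z is its upward axis.
- beaker_a_mouth (a point): The largest beaker (about 100 ml): loose pale grey-white plastic beaker standing open on the bench, outer diameter 52 mm at the rim, 70 mm tall, wall 2.5 mm, about 110 g with the few dry samples in it. The 68 mm lid belongs on it and overhangs the rim all round. The point is the centre of the mouth, level with the top of the rim; z is up, x towards the small pouring lip.
- beaker_b_mouth (a point): The second largest beaker (about 60 ml): loose pale grey-white plastic beaker standing open on the bench, outer diameter 44 mm at the rim, 60 mm tall, wall 2.5 mm, about 80 g with the few dry samples in it. The 60 mm lid belongs on it and overhangs the rim all round. The point is the centre of the mouth, level with the top of the rim; z is up, x towards the small pouring lip.
- beaker_c_mouth (a point): The third largest beaker (about 30 ml): loose pale grey-white plastic beaker standing open on the bench, outer diameter 36 mm at the rim, 50 mm tall, wall 2.5 mm, about 55 g with the few dry samples in it. The 52 mm lid belongs on it and overhangs the rim all round. The point is the centre of the mouth, level with the top of the rim; z is up, x towards the small pouring lip.
- beaker_d_mouth (a point): The smallest beaker (about 15 ml): loose pale grey-white plastic beaker standing open on the bench, outer diameter 29 mm at the rim, 39 mm tall, wall 2.5 mm, about 38 g with the few dry samples in it. The 44 mm lid belongs on it and overhangs the rim all round. The point is the centre of the mouth, level with the top of the rim; z is up, x towards the small pouring lip.
- tube: Bystander: the loose 50 ml clear plastic sample tube with a blue screw cap, lying on the bench, 125 mm long, 34 mm thick at the cap, on the left (+y) side. Origin under its middle, x towards the cap.
- spatula: Bystander: the loose thin steel lab spatula lying on the bench beyond the stack, roughly across the bench, about 155 mm long, 12 mm wide, 4 mm thick. Origin under its middle, x along it.
Things that resemble listed ones, but are neither listed nor needed, are in the scene too. What is shaped like the part that bears lid_c_center but black, turquoise or yellow is not meant.

How it is judged (in metres and radians):
At the end, for the whole second after the job is handed in: Each of the four lids lies flat (within about 4 degrees) on the rim of the beaker of its own size, its centre within 8 mm of the middle of the mouth; every beaker stands upright on the bench within 30 mm of where it stood; the lids are let go and everything is at rest (horizontal distance between lid_a_center and beaker_a_mouth below 0.008 m and z of lid_a_center in the frame of beaker_a_mouth between 0.003 and 0.009 m and angle between each of lid_a_center, beaker_a_mouth, lid_b_center, beaker_b_mouth, lid_c_center, beaker_c_mouth, lid_d_center, beaker_d_mouth's own z axis and vertical below 0.08 rad and height (world z) of beaker_a_mouth below 0.074 m and linear speed of each of lid_a, beaker_a, lid_b, beaker_b, lid_c, beaker_c, lid_d, beaker_d below 0.01 m/s and contact force between the fingers and lid_a below 0.05 N and horizontal distance between lid_b_center and beaker_b_mouth below 0.008 m and z of lid_b_center in the frame of beaker_b_mouth between 0.003 and 0.009 m and height (world z) of beaker_b_mouth below 0.064 m and contact force between the fingers and lid_b below 0.05 N and horizontal distance between lid_c_center and beaker_c_mouth below 0.008 m and z of lid_c_center in the frame of beaker_c_mouth between 0.003 and 0.009 m and height (world z) of beaker_c_mouth below 0.054 m and contact force between the fingers and lid_c below 0.05 N and horizontal distance between lid_d_center and beaker_d_mouth below 0.008 m and z of lid_d_center in the frame of beaker_d_mouth between 0.003 and 0.009 m and height (world z) of beaker_d_mouth below 0.043 m and contact force between the fingers and lid_d below 0.05 N); the robot touches nothing.
It fails at once if the largest beaker is tipped, lifted or pushed more than 30 mm from where it stood (distance of beaker_a_mouth from where it was at the start of the episode above 0.03 m or angle between beaker_a_mouth's own z axis and vertical above 0.4 rad).
It fails at once if the second largest beaker is tipped, lifted or pushed more than 30 mm from where it stood (distance of beaker_b_mouth from where it was at the start of the episode above 0.03 m or angle between beaker_b_mouth's own z axis and vertical above 0.4 rad).
It fails at once if the third largest beaker is tipped, lifted or pushed more than 30 mm from where it stood (distance of beaker_c_mouth from where it was at the start of the episode above 0.03 m or angle between beaker_c_mouth's own z axis and vertical above 0.4 rad).
It fails at once if the smallest beaker is tipped, lifted or pushed more than 30 mm from where it stood (distance of beaker_d_mouth from where it was at the start of the episode above 0.03 m or angle between beaker_d_mouth's own z axis and vertical above 0.4 rad).
It fails at once if the sample tube or the spatula is pushed more than 30 mm (distance of any of tube, spatula from where it was at the start of the episode above 0.03 m).
It also fails if it takes over 106 s, if anything falls off the work surface, if the arm or the gripper's body presses on something with over 40 N, if the wrist force passes 120 N, or if a joint passes its speed limit or range.

## Robot

A 6-joint arm with a two-finger parallel gripper is mounted at the origin on the work surface. World frame = base frame: x ahead of the robot, y to its left, z up, the work surface at z = 0. Lengths are in m, angles in degrees, forces in N, time in s.
With the tool pointing down it reaches from about 0.35 to 0.875 m from the base axis. Payload 4.2 kg.
Tool frame: the origin (TCP) lies on the centre line of the jaws, within the pads' length; the fingertips stand 19 mm ahead of it and the grasp point (between the pads) is the TCP; x points along the fingers, y is the direction in which the jaws open and shut, and the axes are right-handed (so a half turn about x gives the same grasp; the last joint's range is limited). The gripper opens to 87 mm and grips with 3 to 60 N. Pads are 19 mm wide; open, the fingers measure 117 mm over their backs; the gripper's body (75 mm by 190 mm) begins 51 mm behind the grasp point.
Start: joints at [89.53, 22.042, 0.453, 0, -68.411, -14.817], TCP at [0.165, 0.603, 0.242] pointing down, gripper open.
Joint ranges: [-179.83, 179.83], [-69.29, 118.12], [-61.27, 80.66], [-181.25, 117.63], [-171.15, -9.14], [-177.46, 177.46]. Speed limits (degrees/s): [159.86, 159.86, 180, 180, 180, 180].

## Interface

Orientations are given as a 3x3 rotation matrix whose columns are the frame's x, y, z axes.
In Python, from station import r, viewer, job, spotter gives the robot as it stands.
- The arm moves only by the tool play_rows, never from a script. Its argument "commands" is a list of rows, each an object of numbers: "fingers": the gripper command: -1 is fully open, 1 is shut, values between are in proportion; "tx", "ty", "tz": the shift along the tool's x, y, z normalised to -1 to 1, where 1 is 750 mm; "ax", "ay", "az": the turn, a rotation vector about the tool's x, y, z normalised to -1 to 1, where 1 is pi rad. In form: [{"fingers": .., "tx": .., "ty": .., "tz": .., "ax": .., "ay": .., "az": ..}, ...]. A call has 1 to 5 rows; each row is the pose to reach, as a shift and turn from the pose commanded when the call began, along the tool's axes at that moment, turning the shorter way round; what a row does not reach only later rows make up. A row lasts 1/12 s, in which the tool goes at most 41.7 mm and 7.16 degrees, less where a joint would pass 70% of its speed; a pose out of reach is approached as far as the arm can. A call with a number of a shift or a turn outside -1 to 1 is refused whole. A call with a gripper value outside its range is refused whole. The fingers move at their own pace and stop on an object; the grip force is fixed at half the most. Time passes only in rows, so rows that repeat a pose let the fingers close. It gives the time, the measured TCP pose, the force and the opening at its end, in the units of the state.
- r.sense(): the state, without advancing time (a new reading comes with each control period).
- viewer.capture(name): name is "scene" or "top"; returns a dict with "image" (480x640x3 uint8, red, green, blue), "fx", "fy", "cx", "cy" (pixels), "R" (3x3) and "t" (3): a world point X has camera coordinates R X + t. Camera axes: x right, y down, z forward; pixel columns grow to the right and rows downward; lengths in m; the calibration is good to about 2 mm. A picture is of the moment at which its call begins. There is no depth.
- job.finish_job(): hands the job in, once; it reports no verdict.
Trained networks look in a picture, given as the dict that the camera call returned (one of the last four; its "shot" number tells which), for a name from the list of things; names that differ only in an ending like _2 or _b are one class to them, and where a whole thing is asked for, a point or a joint stands for the part that bears it (a point fixed in the world has none). Each returns a list of dicts, best first, with "score" (0 to 1); they miss things now and then, are a little off and sometimes report something else, mostly with a low value. They report only what shows in the picture. A call takes as long as a camera call. They do not tell look-alikes from the thing itself.
- spotter.find_in(name, picture): "uv" ([column, row] in pixels, amid what is visible of it).
- spotter.silhouettes(name, picture): "region" (480x640 bool, what is visible of it) and "uv" ([column, row] in pixels, amid what is visible of it).
The state is a dict: "time_s": time; "joints": joint angles; "joint_velocities": joint speeds; "effort": joint torques, N m; "tcp_pos": TCP position; "ee_rot": TCP orientation; "wrist_force": force on the tool from outside, world axes, zero at the start; "moment": the same for the moment, N m; "gripper_width": opening from 0.0 (shut) to 1.0 (fully open).
Only numpy, scipy, OpenCV 4.12 (cv2) and the standard library are available. Lean on these libraries where they do the work, as an engineer would, in place of code of your own. Each camera call takes 0.05 s, during which the arm holds its last target. There are 200 camera calls.

## Working session

There is one attempt and no reset: what is moved stays moved. The work goes in short steps, Python scripts to look and compute and a tool call to move; the robot and the scene stay as the last step left them, time stands still between calls to the robot, and variables do not carry over. Pictures are saved under pics/ and viewed, about 12 in all and at most 16, crops included, and the job is handed in when it is done.

Besides the shell and the picture viewer there is one more tool, called after "Call:" by a JSON object that holds its "method" and its "body". play_rows: Moves the arm, as the interface text tells. Its arguments: {"type":"object","properties":{"commands":{"type":"array"}},"required":["commands"]}

```bash
mkdir -p pics; cat > h.py <<'E'
import numpy as np, cv2
from station import r, viewer, job, spotter
def snap(cam, fn=None):
    p=viewer.capture(cam)
    if fn: cv2.imwrite('pics/'+fn, p['image'][:,:,::-1])
    return p
def ray(p,uv,z):
    R=np.array(p['R']);t=np.array(p['t'])
    c=-R.T@t; d=R.T@np.array([(uv[0]-p['cx'])/p['fx'],(uv[1]-p['cy'])/p['fy'],1.])
    return c+d*(z-c[2])/d[2]
def proj(p,X):
    c=np.array(p['R'])@np.asarray(X)+np.array(p['t'])
    return np.array([p['fx']*c[0]/c[2]+p['cx'],p['fy']*c[1]/c[2]+p['cy']])
E
python3 - <<'E'
from h import *
np.set_printoptions(precision=3,suppress=True)
for cam in('scene','top'):
    p=snap(cam,cam+'1.png'); R=np.array(p['R']);print(cam,-R.T@np.array(p['t']),R[2],p['fx'])
    for n in ('lid_a_center','beaker_a_mouth','tube','spatula'):
        for q in spotter.find_in(n,p)[:9]: print(n,q['score'],q['uv'],ray(p,q['uv'],0)[:2])
s=r.sense();print(s['tcp_pos'],s['ee_rot'],s['gripper_width'])
E
```

```text
scene [0.822 0.363 0.769] [-0.289 -0.458 -0.84 ] 484.10834684665116
lid_a_center 0.59 [351.3, 264.7] [0.535 0.036]
beaker_a_mouth 0.72 [292.5, 134.1] [ 0.456 -0.301]
tube 0.49 [482.5, 329.5] [0.421 0.256]
spatula 0.6 [252.0, 310.5] [0.73  0.017]
top [ 0.545 -0.     1.019] [ 0.018  0.007 -1.   ] 460.0383738879216
lid_a_center 0.57 [299.1, 260.9] [0.523 0.06 ]
beaker_a_mouth 0.92 [447.5, 285.2] [ 0.464 -0.267]
beaker_a_mouth 0.61 [264.0, 200.7] [0.658 0.136]
tube 0.74 [195.0, 241.3] [0.57  0.291]
spatula 0.61 [328.0, 170.3] [ 0.723 -0.007]
[0.165 0.603 0.241] [[-0.    -0.264 -0.965]
 [-0.    -0.965  0.264]
 [-1.     0.    -0.   ]] 1.0001825793987937
```

View pics/scene1.png

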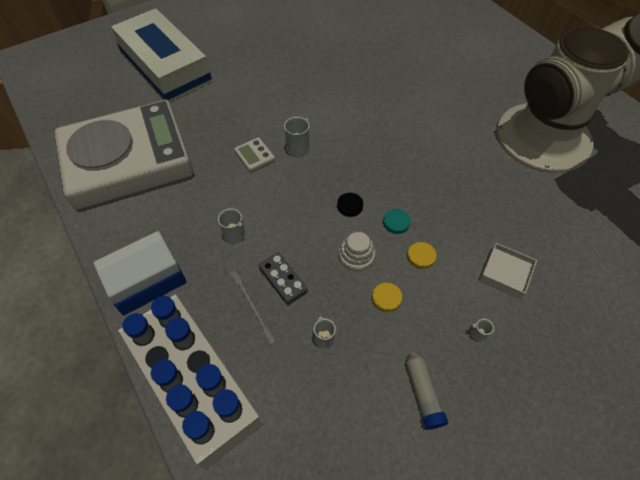

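View pics/top1.png

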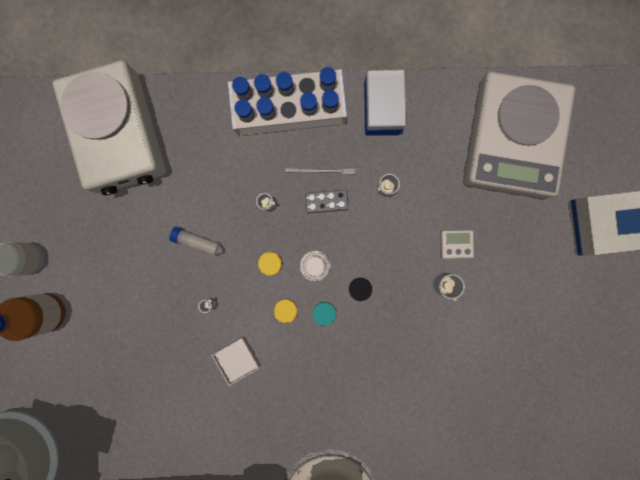

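The top view shows the white stack at (315,266), with beakers A at (452,287), B at (389,184), C at (265,202) and D at (206,306). The black, yellow and turquoise discs near the stack are decoys. I'll enlarge these to confirm and measure them.

```bash
cat > c.py <<'E'
from h import *
a=cv2.imread('pics/top1.png');b=cv2.imread('pics/scene1.png')
def cr(im,u,v,s=25,k=200):
    c=cv2.resize(im[v-s:v+s,u-s:u+s],(k,k),interpolation=cv2.INTER_CUBIC)
    c=cv2.convertScaleAbs(c,alpha=1.5)
    for i in range(0,2*s,10):
        cv2.line(c,(i*k//(2*s),0),(i*k//(2*s),5),(0,255,0),1);cv2.line(c,(0,i*k//(2*s)),(5,i*k//(2*s)),(0,255,0),1)
    return c
t=[(315,266),(452,287),(389,184),(265,202),(206,306)]
s=[(357,250),(297,136),(232,226),(324,332),(483,329)]
E
python3 - <<'E'
from c import *
g=np.vstack([np.hstack([cr(a,*x,s=20,k=160) for x in t]),np.hstack([cr(b,*x,s=30,k=160) for x in s])])
cv2.imwrite('pics/comp.png',g)
E
```

```text
(no output)
```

View pics/comp.png

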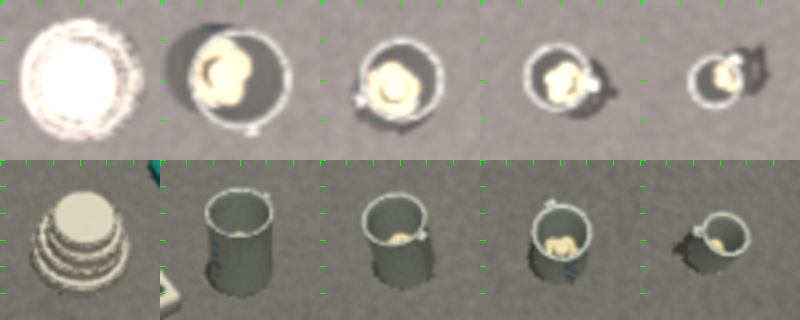

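```bash
python3 - <<'E'
from h import *
np.set_printoptions(precision=4,suppress=True)
T=dict(A=(452.6,286.75),B=(389.5,183.9),C=(264.75,201.6),D=(205,306.4),S=(314.4,265.9))
S=dict(A=(296.6,125.5),B=(229.9,218.1),C=(324.6,329.2),D=(484.5,326.75),S=(358.5,240.25))
z=dict(A=.07,B=.06,C=.05,D=.039,S=.048)
pt=snap('top');ps=snap('scene')
for k in z: print(k,ray(pt,np.array(T[k])-.4,z[k])[:2],ray(ps,np.array(S[k])-.3,z[k])[:2])
E
```

```text
A [ 0.4671 -0.2582] [ 0.4704 -0.2575]
B [ 0.6827 -0.1339] [ 0.6853 -0.1345]
C [0.6511 0.1286] [0.6555 0.1284]
D [0.4309 0.2604] [0.4358 0.259 ]
S [0.5137 0.0259] [0.5143 0.0217]
```

Call:
{"method": "play_rows", "body": {"commands": [{"fingers": -1, "tx": 0, "ty": 0, "tz": 0, "ax": -0.04, "ay": 0, "az": 0}, {"fingers": -1, "tx": 0, "ty": 0, "tz": 0, "ax": -0.08, "ay": 0, "az": 0}, {"fingers": -1, "tx": 0, "ty": 0, "tz": 0, "ax": -0.085, "ay": 0, "az": 0}]}}

```text
time_s: 0.85
tcp_pos: [0.1648, 0.6029, 0.2416]
ee_rot: [[0.0, 0.003, -1.0], [0.0, -1.0, -0.003], [-1.0, -0.0, -0.0]]
wrist_force: [-0.2, -0.5, -0.0]
gripper_width: 1.0
```

Call:
{"method": "play_rows", "body": {"commands": [{"fingers": -1, "tx": 0, "ty": 0.054, "tz": -0.008, "ax": 0, "ay": 0, "az": 0}, {"fingers": -1, "tx": 0, "ty": 0.1, "tz": -0.03, "ax": 0, "ay": 0, "az": 0}, {"fingers": -1, "tx": 0, "ty": 0.145, "tz": -0.06, "ax": 0, "ay": 0, "az": 0}, {"fingers": -1, "tx": 0, "ty": 0.19, "tz": -0.09, "ax": 0, "ay": 0, "az": 0}, {"fingers": -1, "tx": 0, "ty": 0.235, "tz": -0.12, "ax": 0, "ay": 0, "az": 0}]}}

```text
time_s: 1.27
tcp_pos: [0.2552, 0.425, 0.2418]
ee_rot: [[0.0, -0.001, -1.0], [0.0, -1.0, 0.001], [-1.0, -0.0, -0.0]]
wrist_force: [0.7, 0.3, 0.8]
gripper_width: 1.0
```

Call:
{"method": "play_rows", "body": {"commands": [{"fingers": -1, "tx": 0, "ty": 0.537, "tz": -0.346, "ax": 0, "ay": 0, "az": 0}, {"fingers": -1, "tx": 0, "ty": 0.537, "tz": -0.346, "ax": 0, "ay": 0, "az": 0}, {"fingers": -1, "tx": 0, "ty": 0.537, "tz": -0.346, "ax": 0, "ay": 0, "az": 0}, {"fingers": -1, "tx": 0, "ty": 0.537, "tz": -0.346, "ax": 0, "ay": 0, "az": 0}, {"fingers": -1, "tx": 0, "ty": 0.537, "tz": -0.346, "ax": 0, "ay": 0, "az": 0}]}}

```text
time_s: 1.68
tcp_pos: [0.3683, 0.2497, 0.2421]
ee_rot: [[0.001, -0.002, -1.0], [0.001, -1.0, 0.002], [-1.0, -0.001, -0.001]]
wrist_force: [0.6, 0.6, 0.3]
gripper_width: 1.002
```

```bash
python3 -c "
from h import *
s=r.sense();print(s['tcp_pos'],s['joints'])"
```

```text
[0.36826384 0.24970479 0.24207585] [ 5.51919200e+01  4.12178548e+00 -2.33403973e+01  6.98937596e-03
 -6.24662971e+01  3.46935829e+01]
```

Call:
{"method": "play_rows", "body": {"commands": [{"fingers": -1, "tx": 0, "ty": 0.304, "tz": -0.195, "ax": 0, "ay": 0, "az": 0}, {"fingers": -1, "tx": 0, "ty": 0.304, "tz": -0.195, "ax": 0, "ay": 0, "az": 0}, {"fingers": -1, "tx": 0, "ty": 0.304, "tz": -0.195, "ax": 0, "ay": 0, "az": 0}, {"fingers": -1, "tx": 0, "ty": 0.304, "tz": -0.195, "ax": 0, "ay": 0, "az": 0}, {"fingers": -1, "tx": 0, "ty": 0.304, "tz": -0.195, "ax": 0, "ay": 0, "az": 0}]}}

```text
time_s: 2.1
tcp_pos: [0.481, 0.0742, 0.2421]
ee_rot: [[0.001, -0.002, -1.0], [0.001, -1.0, 0.002], [-1.0, -0.001, -0.001]]
wrist_force: [0.8, 1.9, -0.2]
gripper_width: 1.002
```

Call:
{"method": "play_rows", "body": {"commands": [{"fingers": -1, "tx": 0, "ty": 0.07, "tz": -0.045, "ax": 0, "ay": 0, "az": 0}, {"fingers": -1, "tx": 0.05, "ty": 0.07, "tz": -0.045, "ax": 0, "ay": 0, "az": 0}, {"fingers": -1, "tx": 0.1, "ty": 0.07, "tz": -0.045, "ax": 0, "ay": 0, "az": 0}, {"fingers": -1, "tx": 0.15, "ty": 0.07, "tz": -0.045, "ax": 0, "ay": 0, "az": 0}, {"fingers": -1, "tx": 0.15, "ty": 0.07, "tz": -0.045, "ax": 0, "ay": 0, "az": 0}]}}

```text
time_s: 2.52
tcp_pos: [0.5089, 0.0217, 0.1223]
ee_rot: [[-0.015, -0.006, -1.0], [-0.003, -1.0, 0.006], [-1.0, 0.003, 0.015]]
wrist_force: [-1.5, -0.6, -1.1]
gripper_width: 0.999
```

```bash
python3 - <<'E'
from h import *
s=r.sense();print(s['tcp_pos'],s['joints'])
p=snap('scene');q=snap('top')
g=np.hstack([cv2.resize(x['image'][v-50:v+50,u-50:u+50,::-1],(400,400),interpolation=cv2.INTER_CUBIC) for x,u,v in((p,357,245),(q,315,266))])
cv2.imwrite('pics/ap.png',g)
E
```

```text
[0.50891206 0.02168721 0.12228351] [ 20.64803304  18.46364532 -24.29430773  -0.17069629 -48.12130163
  69.13946513]
```

View pics/ap.png

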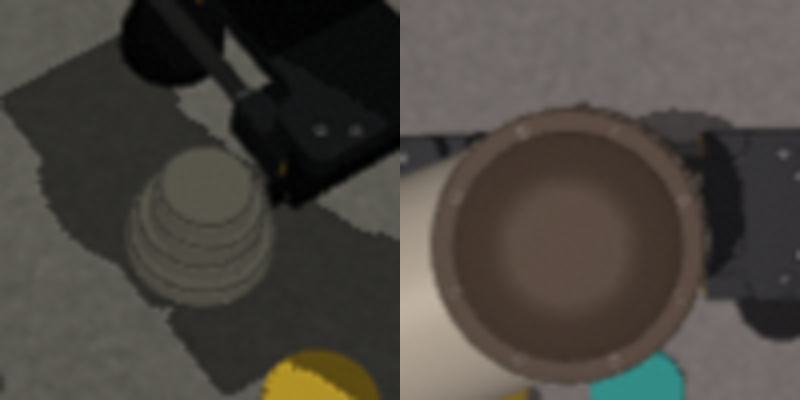

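The enlarged crop confirms the white tapering stack, with the top disc at scene (358.5,241). I'll compute its position.

```bash
python3 - <<'E'
from h import *
p=snap('scene');print(ray(p,(358.5,240.9),.048))
I=cv2.convertScaleAbs(p['image'][:,:,::-1],alpha=2)
# bottom edge / sides check of each lid: project lid circles at S and read extents
for n,rr,zt in(('d',.022,.048),('c',.026,.036),('b',.03,.024),('a',.034,.012)):
    P=np.array([proj(p,(.514+rr*np.cos(t),.022+rr*np.sin(t),zt)) for t in np.linspace(0,2*np.pi,60)])
    print(n,((P.min(0)-[307,195])*4).round(),((P.max(0)-[307,195])*4).round())
s=r.sense();print(s['tcp_pos'],s['ee_rot'].round(3) if hasattr(s['ee_rot'],'round') else s['ee_rot'])
E
```

```text
[0.51498431 0.02355784 0.048     ]
d [156. 138.] [256. 223.]
c [145. 145.] [262. 245.]
b [135. 152.] [269. 266.]
a [125. 159.] [275. 288.]
[0.51535374 0.02412328 0.1307526 ] [[ 0.003  0.    -1.   ]
 [-0.    -1.    -0.   ]
 [-1.     0.    -0.003]]
```

Call:
{"method": "play_rows", "body": {"commands": [{"fingers": -1, "tx": 0.05, "ty": 0, "tz": 0, "ax": 0, "ay": 0, "az": 0}, {"fingers": -1, "tx": 0.08, "ty": 0, "tz": 0, "ax": 0, "ay": 0, "az": 0}, {"fingers": -1, "tx": 0.094, "ty": 0, "tz": 0, "ax": 0, "ay": 0, "az": 0}, {"fingers": -1, "tx": 0.098, "ty": 0, "tz": 0, "ax": 0, "ay": 0, "az": 0}, {"fingers": -1, "tx": 0.098, "ty": 0, "tz": 0, "ax": 0, "ay": 0, "az": 0}]}}

```text
time_s: 3.08
tcp_pos: [0.5155, 0.0246, 0.0573]
ee_rot: [[0.003, 0.001, -1.0], [0.001, -1.0, -0.001], [-1.0, -0.001, -0.003]]
wrist_force: [0.6, -0.4, -0.6]
gripper_width: 1.001
```

Call:
{"method": "play_rows", "body": {"commands": [{"fingers": 1, "tx": 0, "ty": 0, "tz": 0, "ax": 0, "ay": 0, "az": 0}, {"fingers": 1, "tx": 0, "ty": 0, "tz": 0, "ax": 0, "ay": 0, "az": 0}, {"fingers": 1, "tx": 0, "ty": 0, "tz": 0, "ax": 0, "ay": 0, "az": 0}, {"fingers": 1, "tx": 0, "ty": 0, "tz": 0, "ax": 0, "ay": 0, "az": 0}, {"fingers": 1, "tx": 0, "ty": 0, "tz": 0, "ax": 0, "ay": 0, "az": 0}]}}

```text
time_s: 3.5
tcp_pos: [0.5143, 0.0238, 0.0562]
ee_rot: [[0.001, 0.0, -1.0], [0.0, -1.0, -0.0], [-1.0, -0.0, -0.001]]
wrist_force: [-0.8, -0.2, 1.0]
gripper_width: 0.705
```

Call:
{"method": "play_rows", "body": {"commands": [{"fingers": 1, "tx": 0, "ty": 0, "tz": 0, "ax": 0, "ay": 0, "az": 0}, {"fingers": 1, "tx": 0, "ty": 0, "tz": 0, "ax": 0, "ay": 0, "az": 0}, {"fingers": 1, "tx": 0, "ty": 0, "tz": 0, "ax": 0, "ay": 0, "az": 0}, {"fingers": 1, "tx": 0, "ty": 0, "tz": 0, "ax": 0, "ay": 0, "az": 0}, {"fingers": 1, "tx": 0, "ty": 0, "tz": 0, "ax": 0, "ay": 0, "az": 0}]}}

```text
time_s: 3.92
tcp_pos: [0.514, 0.0237, 0.0556]
ee_rot: [[-0.0, 0.0, -1.0], [-0.0, -1.0, -0.0], [-1.0, 0.0, 0.0]]
wrist_force: [-0.7, 0.1, 1.5]
gripper_width: 0.497
```

Call:
{"method": "play_rows", "body": {"commands": [{"fingers": 1, "tx": -0.01, "ty": 0, "tz": 0, "ax": 0, "ay": 0, "az": 0}, {"fingers": 1, "tx": -0.03, "ty": 0, "tz": 0, "ax": 0, "ay": 0, "az": 0}, {"fingers": 1, "tx": -0.05, "ty": 0, "tz": 0, "ax": 0, "ay": 0, "az": 0}, {"fingers": 1, "tx": -0.06, "ty": 0, "tz": 0, "ax": 0, "ay": 0, "az": 0}, {"fingers": 1, "tx": -0.06, "ty": 0, "tz": 0, "ax": 0, "ay": 0, "az": 0}]}}

```text
time_s: 4.33
tcp_pos: [0.5152, 0.0241, 0.1026]
ee_rot: [[0.004, 0.001, -1.0], [0.001, -1.0, -0.001], [-1.0, -0.001, -0.004]]
wrist_force: [-0.3, 0.8, -0.3]
gripper_width: 0.498
```

```bash
python3 - <<'E'
from h import *
p=snap('scene');print(r.sense()['tcp_pos'],r.sense()['gripper_width'])
u,v=357,240
g=cv2.resize(p['image'][v-40:v+40,u-40:u+40,::-1],(480,480),interpolation=cv2.INTER_CUBIC)
cv2.imwrite('pics/lift.png',cv2.convertScaleAbs(g,alpha=1.7))
for z in(.102,):
  P=np.array([proj(p,(.514+.022*np.cos(t),.024+.022*np.sin(t),z)) for t in np.linspace(0,2*np.pi,60)])
  print(((P.min(0)-[317,200])*6).round(),((P.max(0)-[317,200])*6).round())
E
```

```text
[0.51439502 0.02392979 0.10139859] 0.49540715479788977
[188.  77.] [347. 208.]
```

View pics/lift.png

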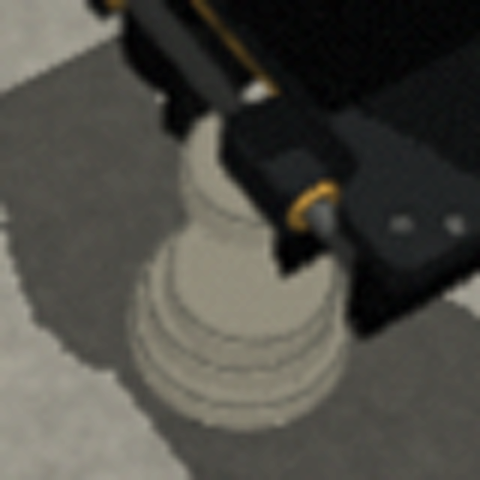

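Call:
{"method": "play_rows", "body": {"commands": [{"fingers": 1, "tx": 0, "ty": -0.03, "tz": 0.01, "ax": 0, "ay": 0, "az": 0}, {"fingers": 1, "tx": 0, "ty": -0.08, "tz": 0.027, "ax": 0, "ay": 0, "az": 0}, {"fingers": 1, "tx": 0, "ty": -0.13, "tz": 0.045, "ax": 0, "ay": 0, "az": 0}, {"fingers": 1, "tx": 0, "ty": -0.18, "tz": 0.062, "ax": 0, "ay": 0, "az": 0}, {"fingers": 1, "tx": 0, "ty": -0.23, "tz": 0.079, "ax": 0, "ay": 0, "az": 0}]}}

```text
time_s: 4.8
tcp_pos: [0.4533, 0.1972, 0.0997]
ee_rot: [[-0.002, -0.001, -1.0], [-0.001, -1.0, 0.001], [-1.0, 0.001, 0.002]]
wrist_force: [1.7, -0.5, -0.8]
gripper_width: 0.494
```

Call:
{"method": "play_rows", "body": {"commands": [{"fingers": 1, "tx": 0, "ty": -0.05, "tz": 0.018, "ax": 0, "ay": 0, "az": 0}, {"fingers": 1, "tx": 0, "ty": -0.075, "tz": 0.026, "ax": 0, "ay": 0, "az": 0}, {"fingers": 1, "tx": 0, "ty": -0.085, "tz": 0.029, "ax": 0, "ay": 0, "az": 0}, {"fingers": 1, "tx": 0, "ty": -0.085, "tz": 0.029, "ax": 0, "ay": 0, "az": 0}, {"fingers": 1, "tx": 0.015, "ty": -0.085, "tz": 0.029, "ax": 0, "ay": 0, "az": 0}]}}

```text
time_s: 5.22
tcp_pos: [0.4336, 0.2604, 0.0902]
ee_rot: [[0.002, 0.001, -1.0], [0.002, -1.0, -0.001], [-1.0, -0.002, -0.002]]
wrist_force: [0.3, 0.5, -0.5]
gripper_width: 0.49
```

```bash
python3 - <<'E'
from h import *
p=snap('scene','f.png');s=r.sense();print(s['tcp_pos'],s['gripper_width'])
u,v=483,320
g=cv2.resize(p['image'][v-40:v+40,u-40:u+40,::-1],(480,480),interpolation=cv2.INTER_CUBIC)
cv2.imwrite('pics/dD.png',cv2.convertScaleAbs(g,alpha=1.7))
E
```

```text
[0.4320588  0.25841398 0.08717992] 0.4909954366765821
```

View pics/dD.png

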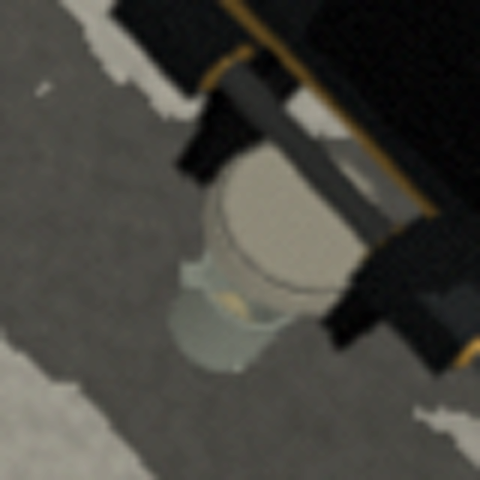

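```bash
cat >> h.py <<'E'
def ext(p,x,y,z,rr,o,k):
    P=np.array([proj(p,(x+rr*np.cos(t),y+rr*np.sin(t),z)) for t in np.linspace(0,2*np.pi,120)])
    return ((P.min(0)-o)*k).round(),((P.max(0)-o)*k).round()
E
python3 - <<'E'
from h import *
p=snap('scene');print(r.sense()['tcp_pos'])
for x in (.43,.432,.435): print(ext(p,x,.2585,.0796,.022,[443,280],6))
E
```

```text
[0.43191851 0.25775757 0.08756242]
(array([221., 126.]), array([398., 286.]))
(array([215., 130.]), array([392., 290.]))
(array([207., 135.]), array([383., 297.]))
```

Call:
{"method": "play_rows", "body": {"commands": [{"fingers": 1, "tx": 0.01, "ty": -0.002, "tz": -0.003, "ax": 0, "ay": 0, "az": 0}, {"fingers": 1, "tx": 0.022, "ty": -0.002, "tz": -0.003, "ax": 0, "ay": 0, "az": 0}, {"fingers": 1, "tx": 0.03, "ty": -0.002, "tz": -0.003, "ax": 0, "ay": 0, "az": 0}, {"fingers": 1, "tx": 0.035, "ty": -0.002, "tz": -0.003, "ax": 0, "ay": 0, "az": 0}, {"fingers": 1, "tx": 0.035, "ty": -0.002, "tz": -0.003, "ax": 0, "ay": 0, "az": 0}]}}

```text
time_s: 5.73
tcp_pos: [0.4347, 0.2606, 0.0618]
ee_rot: [[-0.002, -0.0, -1.0], [-0.002, -1.0, 0.0], [-1.0, 0.002, 0.002]]
wrist_force: [0.3, 0.4, -0.3]
gripper_width: 0.5
```

```bash
python3 - <<'E'
from h import *
for i in range(3): viewer.capture('top')
print(r.sense()['tcp_pos'],r.sense()['wrist_force'])
E
```

```text
[0.43533033 0.26154339 0.06317057] [ 0.39845666  0.22853755 -0.44024342]
```

Call:
{"method": "play_rows", "body": {"commands": [{"fingers": 1, "tx": 0.003, "ty": 0.002, "tz": 0.001, "ax": 0, "ay": 0, "az": 0}, {"fingers": 1, "tx": 0.005, "ty": 0.002, "tz": 0.001, "ax": 0, "ay": 0, "az": 0}, {"fingers": 1, "tx": 0.0055, "ty": 0.002, "tz": 0.001, "ax": 0, "ay": 0, "az": 0}, {"fingers": 1, "tx": 0.0055, "ty": 0.002, "tz": 0.001, "ax": 0, "ay": 0, "az": 0}, {"fingers": 1, "tx": 0.0055, "ty": 0.002, "tz": 0.001, "ax": 0, "ay": 0, "az": 0}]}}

```text
time_s: 6.3
tcp_pos: [0.4344, 0.26, 0.059]
ee_rot: [[0.0, 0.0, -1.0], [0.0, -1.0, -0.0], [-1.0, -0.0, -0.0]]
wrist_force: [-0.5, -0.3, -0.1]
gripper_width: 0.494
```

Call:
{"method": "play_rows", "body": {"commands": [{"fingers": 0.5, "tx": 0, "ty": 0, "tz": 0, "ax": 0, "ay": 0, "az": 0}, {"fingers": 0, "tx": 0, "ty": 0, "tz": 0, "ax": 0, "ay": 0, "az": 0}, {"fingers": -0.5, "tx": 0, "ty": 0, "tz": 0, "ax": 0, "ay": 0, "az": 0}, {"fingers": -1, "tx": 0, "ty": 0, "tz": 0, "ax": 0, "ay": 0, "az": 0}, {"fingers": -1, "tx": 0, "ty": 0, "tz": 0, "ax": 0, "ay": 0, "az": 0}]}}

```text
time_s: 6.72
tcp_pos: [0.4345, 0.26, 0.059]
ee_rot: [[0.0, 0.0, -1.0], [0.0, -1.0, -0.0], [-1.0, -0.0, -0.0]]
wrist_force: [1.1, -0.5, -0.0]
gripper_width: 0.641
```

Call:
{"method": "play_rows", "body": {"commands": [{"fingers": -1, "tx": -0.02, "ty": 0, "tz": 0, "ax": 0, "ay": 0, "az": 0}, {"fingers": -1, "tx": -0.06, "ty": 0, "tz": 0, "ax": 0, "ay": 0, "az": 0}, {"fingers": -1, "tx": -0.08, "ty": 0.03, "tz": -0.01, "ax": 0, "ay": 0, "az": 0}, {"fingers": -1, "tx": -0.08, "ty": 0.08, "tz": -0.027, "ax": 0, "ay": 0, "az": 0}, {"fingers": -1, "tx": -0.08, "ty": 0.12, "tz": -0.041, "ax": 0, "ay": 0, "az": 0}]}}

```text
time_s: 7.13
tcp_pos: [0.4658, 0.1695, 0.1204]
ee_rot: [[0.002, 0.002, -1.0], [0.002, -1.0, -0.002], [-1.0, -0.002, -0.002]]
wrist_force: [0.8, 0.0, -0.4]
gripper_width: 0.971
```

```bash
python3 - <<'E'
from h import *
p=snap('scene','g.png');q=snap('top')
print(r.sense()['tcp_pos'])
def c(x,u,v,s=30): return cv2.convertScaleAbs(cv2.resize(x['image'][v-s:v+s,u-s:u+s,::-1],(360,360),interpolation=cv2.INTER_CUBIC),alpha=1.5)
cv2.imwrite('pics/h.png',np.hstack([c(p,357,250),c(p,483,325)]))
for X in((.514,.023,.036,.026),(.514,.023,.024,.03),(.514,.023,.012,.034)):print(ext(p,*X,[327-.5,220-.5],6))
print(ext(p,.4345,.26,.051,.022,[453-.5,295-.5],6),ext(p,.4345,.26,.039,.0145,[453-.5,295-.5],6))
E
```

```text
[0.46539793 0.16675409 0.11913555]
(array([103.,  74.]), array([279., 223.]))
(array([88., 84.]), array([288., 255.]))
(array([73., 94.]), array([297., 287.]))
(array([125.,  97.]), array([296., 255.])) (array([141., 141.]), array([252., 244.]))
```

View pics/h.png

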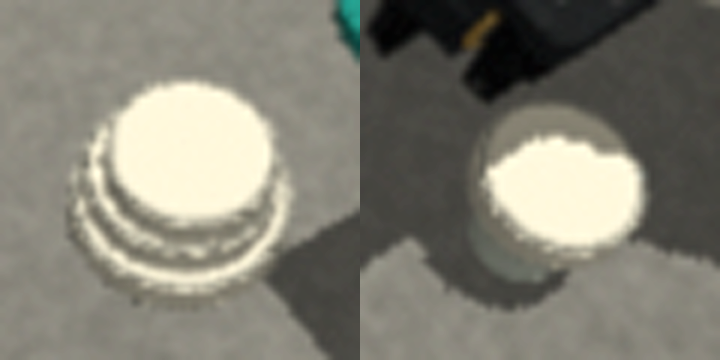

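Lid D sits flat on the smallest beaker, its crop centre about 1–2 mm from where predicted. Lid C now tops the stack at scene (359,245), about (0.5145, 0.0235).

Call:
{"method": "play_rows", "body": {"commands": [{"fingers": -1, "tx": 0, "ty": 0.052, "tz": -0.017, "ax": 0, "ay": 0, "az": 0}, {"fingers": -1, "tx": 0, "ty": 0.104, "tz": -0.034, "ax": 0, "ay": 0, "az": 0}, {"fingers": -1, "tx": 0, "ty": 0.15, "tz": -0.05, "ax": 0, "ay": 0, "az": 0}, {"fingers": -1, "tx": 0, "ty": 0.185, "tz": -0.062, "ax": 0, "ay": 0, "az": 0}, {"fingers": -1, "tx": 0.02, "ty": 0.1955, "tz": -0.0655, "ax": 0, "ay": 0, "az": 0}]}}

```text
time_s: 7.65
tcp_pos: [0.5173, 0.0213, 0.1061]
ee_rot: [[0.006, -0.002, -1.0], [0.001, -1.0, 0.002], [-1.0, -0.001, -0.006]]
wrist_force: [0.8, -0.1, 0.1]
gripper_width: 1.001
```

Call:
{"method": "play_rows", "body": {"commands": [{"fingers": -1, "tx": 0.03, "ty": 0, "tz": 0, "ax": 0, "ay": 0, "az": 0}, {"fingers": -1, "tx": 0.06, "ty": 0, "tz": 0, "ax": 0, "ay": 0, "az": 0}, {"fingers": -1, "tx": 0.075, "ty": 0, "tz": 0, "ax": 0, "ay": 0, "az": 0}, {"fingers": -1, "tx": 0.079, "ty": 0, "tz": 0, "ax": 0, "ay": 0, "az": 0}, {"fingers": -1, "tx": 0.079, "ty": 0, "tz": 0, "ax": 0, "ay": 0, "az": 0}]}}

```text
time_s: 8.07
tcp_pos: [0.514, 0.0235, 0.0438]
ee_rot: [[-0.002, 0.001, -1.0], [-0.001, -1.0, -0.001], [-1.0, 0.001, 0.002]]
wrist_force: [0.1, 0.1, -0.1]
gripper_width: 0.999
```

Call:
{"method": "play_rows", "body": {"commands": [{"fingers": 1, "tx": 0, "ty": 0, "tz": 0, "ax": 0, "ay": 0, "az": 0}, {"fingers": 1, "tx": 0, "ty": 0, "tz": 0, "ax": 0, "ay": 0, "az": 0}, {"fingers": 1, "tx": 0, "ty": 0, "tz": 0, "ax": 0, "ay": 0, "az": 0}, {"fingers": 1, "tx": 0, "ty": 0, "tz": 0, "ax": 0, "ay": 0, "az": 0}, {"fingers": 1, "tx": 0, "ty": 0, "tz": 0, "ax": 0, "ay": 0, "az": 0}]}}

```text
time_s: 8.48
tcp_pos: [0.5146, 0.0235, 0.0453]
ee_rot: [[0.001, 0.0, -1.0], [0.0, -1.0, -0.0], [-1.0, -0.0, -0.001]]
wrist_force: [0.5, -1.2, -0.6]
gripper_width: 0.706
```

Call:
{"method": "play_rows", "body": {"commands": [{"fingers": 1, "tx": 0, "ty": 0, "tz": 0, "ax": 0, "ay": 0, "az": 0}, {"fingers": 1, "tx": 0, "ty": 0, "tz": 0, "ax": 0, "ay": 0, "az": 0}, {"fingers": 1, "tx": 0, "ty": 0, "tz": 0, "ax": 0, "ay": 0, "az": 0}, {"fingers": 1, "tx": 0, "ty": 0, "tz": 0, "ax": 0, "ay": 0, "az": 0}, {"fingers": 1, "tx": 0, "ty": 0, "tz": 0, "ax": 0, "ay": 0, "az": 0}]}}

```text
time_s: 8.9
tcp_pos: [0.5145, 0.0234, 0.045]
ee_rot: [[0.0, 0.0, -1.0], [0.0, -1.0, -0.0], [-1.0, -0.0, -0.0]]
wrist_force: [-0.3, 0.6, 3.5]
gripper_width: 0.583
```

Call:
{"method": "play_rows", "body": {"commands": [{"fingers": 1, "tx": -0.01, "ty": 0, "tz": 0, "ax": 0, "ay": 0, "az": 0}, {"fingers": 1, "tx": -0.03, "ty": 0, "tz": 0, "ax": 0, "ay": 0, "az": 0}, {"fingers": 1, "tx": -0.055, "ty": 0, "tz": 0, "ax": 0, "ay": 0, "az": 0}, {"fingers": 1, "tx": -0.07, "ty": -0.01, "tz": -0.013, "ax": 0, "ay": 0, "az": 0}, {"fingers": 1, "tx": -0.073, "ty": -0.035, "tz": -0.046, "ax": 0, "ay": 0, "az": 0}]}}

```text
time_s: 9.32
tcp_pos: [0.5473, 0.0484, 0.1019]
ee_rot: [[0.0, -0.002, -1.0], [0.001, -1.0, 0.002], [-1.0, -0.001, -0.0]]
wrist_force: [0.5, 0.0, -0.6]
gripper_width: 0.588
```

Call:
{"method": "play_rows", "body": {"commands": [{"fingers": 1, "tx": 0, "ty": -0.03, "tz": -0.04, "ax": 0, "ay": 0, "az": 0}, {"fingers": 1, "tx": 0, "ty": -0.06, "tz": -0.08, "ax": 0, "ay": 0, "az": 0}, {"fingers": 1, "tx": 0, "ty": -0.085, "tz": -0.114, "ax": 0, "ay": 0, "az": 0}, {"fingers": 1, "tx": 0, "ty": -0.1, "tz": -0.134, "ax": 0, "ay": 0, "az": 0}, {"fingers": 1, "tx": 0, "ty": -0.105, "tz": -0.14, "ax": 0, "ay": 0, "az": 0}]}}

```text
time_s: 9.73
tcp_pos: [0.656, 0.1302, 0.0989]
ee_rot: [[0.001, 0.002, -1.0], [0.0, -1.0, -0.002], [-1.0, -0.0, -0.001]]
wrist_force: [-0.1, -0.1, 0.5]
gripper_width: 0.584
```

Call:
{"method": "play_rows", "body": {"commands": [{"fingers": 1, "tx": 0, "ty": 0, "tz": 0, "ax": 0, "ay": 0, "az": 0}, {"fingers": 1, "tx": 0.01, "ty": 0, "tz": 0, "ax": 0, "ay": 0, "az": 0}, {"fingers": 1, "tx": 0.02, "ty": 0, "tz": 0, "ax": 0, "ay": 0, "az": 0}, {"fingers": 1, "tx": 0.02, "ty": 0, "tz": 0, "ax": 0, "ay": 0, "az": 0}, {"fingers": 1, "tx": 0.02, "ty": 0, "tz": 0, "ax": 0, "ay": 0, "az": 0}]}}

```text
time_s: 10.15
tcp_pos: [0.6525, 0.1274, 0.0836]
ee_rot: [[-0.002, -0.0, -1.0], [-0.001, -1.0, 0.0], [-1.0, 0.001, 0.002]]
wrist_force: [-0.1, -0.2, 0.1]
gripper_width: 0.587
```

```bash
python3 - <<'E'
from h import *
viewer.capture('top');p=snap('scene');s=r.sense();x,y,z=s['tcp_pos'];print(s['tcp_pos'],s['gripper_width'])
u,v=327,320
g=cv2.convertScaleAbs(cv2.resize(p['image'][v-40:v+40,u-40:u+40,::-1],(480,480),interpolation=cv2.INTER_CUBIC),alpha=1.7)
cv2.imwrite('pics/dC.png',g)
print(ext(p,x,y,z-.021+.012,.026,[287-.5,280-.5],6))
E
```

```text
[0.65354179 0.12790325 0.08467552] 0.5850130665458968
(array([131., 159.]), array([336., 350.]))
```

View pics/dC.png

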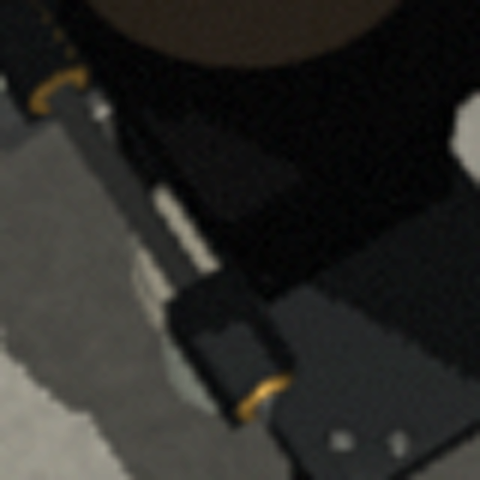

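Mostly occluded by the arm, but the lid's visible left edge at x≈132 agrees with the predicted 131. I'll lower it.

Call:
{"method": "play_rows", "body": {"commands": [{"fingers": 1, "tx": 0.007, "ty": 0, "tz": 0, "ax": 0, "ay": 0, "az": 0}, {"fingers": 1, "tx": 0.013, "ty": 0, "tz": 0, "ax": 0, "ay": 0, "az": 0}, {"fingers": 1, "tx": 0.0175, "ty": 0, "tz": 0, "ax": 0, "ay": 0, "az": 0}, {"fingers": 1, "tx": 0.0175, "ty": 0, "tz": 0, "ax": 0, "ay": 0, "az": 0}, {"fingers": 1, "tx": 0.0175, "ty": 0, "tz": 0, "ax": 0, "ay": 0, "az": 0}]}}

```text
time_s: 10.67
tcp_pos: [0.6539, 0.1284, 0.0712]
ee_rot: [[0.0, 0.0, -1.0], [-0.0, -1.0, -0.0], [-1.0, 0.0, -0.0]]
wrist_force: [-0.1, -0.7, 1.2]
gripper_width: 0.589
```

Call:
{"method": "play_rows", "body": {"commands": [{"fingers": 0.5, "tx": 0, "ty": 0, "tz": 0, "ax": 0, "ay": 0, "az": 0}, {"fingers": 0, "tx": 0, "ty": 0, "tz": 0, "ax": 0, "ay": 0, "az": 0}, {"fingers": -0.5, "tx": 0, "ty": 0, "tz": 0, "ax": 0, "ay": 0, "az": 0}, {"fingers": -1, "tx": 0, "ty": 0, "tz": 0, "ax": 0, "ay": 0, "az": 0}, {"fingers": -1, "tx": 0, "ty": 0, "tz": 0, "ax": 0, "ay": 0, "az": 0}]}}

```text
time_s: 11.08
tcp_pos: [0.6537, 0.1283, 0.0712]
ee_rot: [[-0.0, 0.0, -1.0], [-0.0, -1.0, -0.0], [-1.0, 0.0, 0.0]]
wrist_force: [0.0, -0.1, 0.4]
gripper_width: 0.732
```

Call:
{"method": "play_rows", "body": {"commands": [{"fingers": -1, "tx": -0.02, "ty": 0, "tz": 0, "ax": 0, "ay": 0, "az": 0}, {"fingers": -1, "tx": -0.05, "ty": 0, "tz": 0, "ax": 0, "ay": 0, "az": 0}, {"fingers": -1, "tx": -0.06, "ty": 0.025, "tz": 0.033, "ax": 0, "ay": 0, "az": 0}, {"fingers": -1, "tx": -0.06, "ty": 0.055, "tz": 0.073, "ax": 0, "ay": 0, "az": 0}, {"fingers": -1, "tx": -0.06, "ty": 0.085, "tz": 0.113, "ax": 0, "ay": 0, "az": 0}]}}

```text
time_s: 11.5
tcp_pos: [0.5685, 0.0644, 0.1168]
ee_rot: [[0.002, 0.001, -1.0], [0.001, -1.0, -0.001], [-1.0, -0.001, -0.002]]
wrist_force: [0.1, 0.2, -0.2]
gripper_width: 0.994
```

```bash
python3 - <<'E'
from h import *
p=snap('scene','i.png');q=snap('top','i2.png');print(r.sense()['tcp_pos'])
def c(x,u,v,s=30): return cv2.convertScaleAbs(cv2.resize(x['image'][v-s:v+s,u-s:u+s,::-1],(360,360),interpolation=cv2.INTER_CUBIC),alpha=1.3)
cv2.imwrite('pics/j.png',np.hstack([c(p,357,250),c(p,327,325)]))
for X in((.514,.023,.024,.03),(.514,.023,.012,.034)):print(ext(p,*X,[327-.5,220-.5],6))
print(ext(p,.654,.128,.062,.026,[297-.5,295-.5],6))
E
```

```text
[0.56304874 0.06138852 0.1157053 ]
(array([88., 84.]), array([288., 255.]))
(array([73., 94.]), array([297., 287.]))
(array([71., 91.]), array([272., 281.]))
```

View pics/j.png

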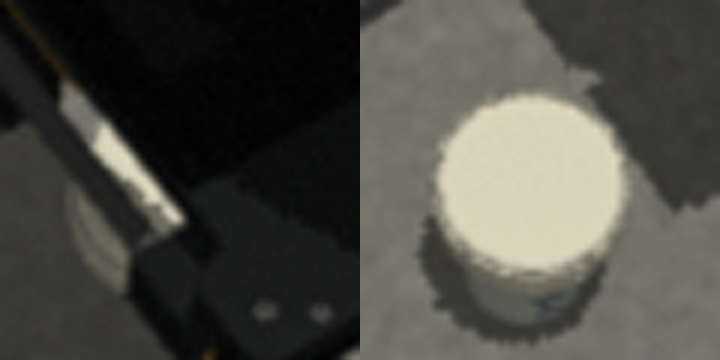

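Lid C is flat on beaker C, within about 1 mm of prediction. Next is lid B.

Call:
{"method": "play_rows", "body": {"commands": [{"fingers": -1, "tx": 0, "ty": 0.03, "tz": 0.04, "ax": 0, "ay": 0, "az": 0}, {"fingers": -1, "tx": 0, "ty": 0.055, "tz": 0.073, "ax": 0, "ay": 0, "az": 0}, {"fingers": -1, "tx": 0, "ty": 0.055, "tz": 0.073, "ax": 0, "ay": 0, "az": 0}, {"fingers": -1, "tx": 0.03, "ty": 0.055, "tz": 0.073, "ax": 0, "ay": 0, "az": 0}, {"fingers": -1, "tx": 0.05, "ty": 0.055, "tz": 0.073, "ax": 0, "ay": 0, "az": 0}]}}

```text
time_s: 12.02
tcp_pos: [0.5147, 0.0234, 0.079]
ee_rot: [[0.002, -0.0, -1.0], [0.001, -1.0, 0.0], [-1.0, -0.001, -0.002]]
wrist_force: [-0.2, -0.5, -0.1]
gripper_width: 1.0
```

Call:
{"method": "play_rows", "body": {"commands": [{"fingers": -1, "tx": 0.02, "ty": 0, "tz": 0, "ax": 0, "ay": 0, "az": 0}, {"fingers": -1, "tx": 0.04, "ty": 0, "tz": 0, "ax": 0, "ay": 0, "az": 0}, {"fingers": -1, "tx": 0.055, "ty": 0, "tz": 0, "ax": 0, "ay": 0, "az": 0}, {"fingers": -1, "tx": 0.061, "ty": 0, "tz": 0, "ax": 0, "ay": 0, "az": 0}, {"fingers": -1, "tx": 0.061, "ty": 0, "tz": 0, "ax": 0, "ay": 0, "az": 0}]}}

```text
time_s: 12.43
tcp_pos: [0.5141, 0.0233, 0.0321]
ee_rot: [[-0.002, 0.0, -1.0], [-0.001, -1.0, -0.0], [-1.0, 0.001, 0.002]]
wrist_force: [0.2, -0.5, -0.3]
gripper_width: 1.001
```

Call:
{"method": "play_rows", "body": {"commands": [{"fingers": 1, "tx": 0, "ty": 0, "tz": 0, "ax": 0, "ay": 0, "az": 0}, {"fingers": 1, "tx": 0, "ty": 0, "tz": 0, "ax": 0, "ay": 0, "az": 0}, {"fingers": 1, "tx": 0, "ty": 0, "tz": 0, "ax": 0, "ay": 0, "az": 0}, {"fingers": 1, "tx": 0, "ty": 0, "tz": 0, "ax": 0, "ay": 0, "az": 0}, {"fingers": 1, "tx": 0, "ty": 0, "tz": 0, "ax": 0, "ay": 0, "az": 0}]}}

```text
time_s: 12.85
tcp_pos: [0.5146, 0.0235, 0.0336]
ee_rot: [[0.001, 0.0, -1.0], [0.0, -1.0, -0.0], [-1.0, -0.0, -0.001]]
wrist_force: [-0.2, -0.5, -0.7]
gripper_width: 0.708
```

Call:
{"method": "play_rows", "body": {"commands": [{"fingers": 1, "tx": 0, "ty": 0, "tz": 0, "ax": 0, "ay": 0, "az": 0}, {"fingers": 1, "tx": 0, "ty": 0, "tz": 0, "ax": 0, "ay": 0, "az": 0}, {"fingers": 1, "tx": 0, "ty": 0, "tz": 0, "ax": 0, "ay": 0, "az": 0}]}}

```text
time_s: 13.1
tcp_pos: [0.5146, 0.0234, 0.0335]
ee_rot: [[0.001, 0.0, -1.0], [0.0, -1.0, -0.0], [-1.0, -0.0, -0.001]]
wrist_force: [-0.2, -1.7, 3.5]
gripper_width: 0.681
```

Call:
{"method": "play_rows", "body": {"commands": [{"fingers": 1, "tx": -0.01, "ty": 0, "tz": 0, "ax": 0, "ay": 0, "az": 0}, {"fingers": 1, "tx": -0.035, "ty": 0, "tz": 0, "ax": 0, "ay": 0, "az": 0}, {"fingers": 1, "tx": -0.07, "ty": 0, "tz": 0, "ax": 0, "ay": 0, "az": 0}, {"fingers": 1, "tx": -0.095, "ty": 0.01, "tz": -0.011, "ax": 0, "ay": 0, "az": 0}, {"fingers": 1, "tx": -0.095, "ty": 0.035, "tz": -0.038, "ax": 0, "ay": 0, "az": 0}]}}

```text
time_s: 13.52
tcp_pos: [0.5439, -0.0015, 0.1089]
ee_rot: [[0.007, 0.004, -1.0], [0.002, -1.0, -0.004], [-1.0, -0.002, -0.007]]
wrist_force: [0.5, 1.2, -1.0]
gripper_width: 0.68
```

Call:
{"method": "play_rows", "body": {"commands": [{"fingers": 1, "tx": 0, "ty": 0.033, "tz": -0.036, "ax": 0, "ay": 0, "az": 0}, {"fingers": 1, "tx": 0, "ty": 0.068, "tz": -0.074, "ax": 0, "ay": 0, "az": 0}, {"fingers": 1, "tx": 0, "ty": 0.103, "tz": -0.112, "ax": 0, "ay": 0, "az": 0}, {"fingers": 1, "tx": 0, "ty": 0.135, "tz": -0.147, "ax": 0, "ay": 0, "az": 0}, {"fingers": 1, "tx": 0, "ty": 0.16, "tz": -0.174, "ax": 0, "ay": 0, "az": 0}]}}

```text
time_s: 13.93
tcp_pos: [0.6748, -0.125, 0.1041]
ee_rot: [[0.0, -0.001, -1.0], [-0.0, -1.0, 0.001], [-1.0, 0.0, -0.0]]
wrist_force: [0.5, -0.2, -0.7]
gripper_width: 0.678
```

Call:
{"method": "play_rows", "body": {"commands": [{"fingers": 1, "tx": 0, "ty": 0.012, "tz": -0.013, "ax": 0, "ay": 0, "az": 0}, {"fingers": 1, "tx": 0, "ty": 0.015, "tz": -0.0155, "ax": 0, "ay": 0, "az": 0}, {"fingers": 1, "tx": 0, "ty": 0.015, "tz": -0.0155, "ax": 0, "ay": 0, "az": 0}, {"fingers": 1, "tx": 0.01, "ty": 0.015, "tz": -0.0155, "ax": 0, "ay": 0, "az": 0}, {"fingers": 1, "tx": 0.015, "ty": 0.015, "tz": -0.0155, "ax": 0, "ay": 0, "az": 0}]}}

```text
time_s: 14.35
tcp_pos: [0.6838, -0.1332, 0.0923]
ee_rot: [[-0.001, 0.001, -1.0], [0.001, -1.0, -0.001], [-1.0, -0.001, 0.001]]
wrist_force: [-0.1, 0.2, -1.1]
gripper_width: 0.678
```

```bash
python3 - <<'E'
from h import *
for i in range(3): viewer.capture('top')
p=snap('scene');s=r.sense();x,y,z=s['tcp_pos'];print(s['tcp_pos'],s['gripper_width'])
E
```

```text
[ 0.68453017 -0.13337551  0.09303118] 0.67962498536869
```

Call:
{"method": "play_rows", "body": {"commands": [{"fingers": 1, "tx": 0.007, "ty": 0.001, "tz": 0, "ax": 0, "ay": 0, "az": 0}, {"fingers": 1, "tx": 0.012, "ty": 0.001, "tz": 0, "ax": 0, "ay": 0, "az": 0}, {"fingers": 1, "tx": 0.0153, "ty": 0.001, "tz": 0, "ax": 0, "ay": 0, "az": 0}, {"fingers": 1, "tx": 0.0153, "ty": 0.001, "tz": 0, "ax": 0, "ay": 0, "az": 0}, {"fingers": 1, "tx": 0.0153, "ty": 0.001, "tz": 0, "ax": 0, "ay": 0, "az": 0}]}}

```text
time_s: 14.97
tcp_pos: [0.6852, -0.1348, 0.0817]
ee_rot: [[0.0, 0.0, -1.0], [-0.0, -1.0, -0.0], [-1.0, 0.0, -0.0]]
wrist_force: [-0.3, 0.0, 1.6]
gripper_width: 0.674
```

Call:
{"method": "play_rows", "body": {"commands": [{"fingers": 0.3, "tx": 0, "ty": 0, "tz": 0, "ax": 0, "ay": 0, "az": 0}, {"fingers": -0.3, "tx": 0, "ty": 0, "tz": 0, "ax": 0, "ay": 0, "az": 0}, {"fingers": -0.7, "tx": 0, "ty": 0, "tz": 0, "ax": 0, "ay": 0, "az": 0}, {"fingers": -1, "tx": 0, "ty": 0, "tz": 0, "ax": 0, "ay": 0, "az": 0}, {"fingers": -1, "tx": 0, "ty": 0, "tz": 0, "ax": 0, "ay": 0, "az": 0}]}}

```text
time_s: 15.38
tcp_pos: [0.6848, -0.135, 0.0813]
ee_rot: [[-0.0, 0.0, -1.0], [-0.0, -1.0, -0.0], [-1.0, 0.0, 0.0]]
wrist_force: [-1.0, 0.1, -0.1]
gripper_width: 0.826
```

Call:
{"method": "play_rows", "body": {"commands": [{"fingers": -1, "tx": -0.02, "ty": 0, "tz": 0, "ax": 0, "ay": 0, "az": 0}, {"fingers": -1, "tx": -0.05, "ty": 0, "tz": 0, "ax": 0, "ay": 0, "az": 0}, {"fingers": -1, "tx": -0.06, "ty": -0.02, "tz": 0.022, "ax": 0, "ay": 0, "az": 0}, {"fingers": -1, "tx": -0.06, "ty": -0.055, "tz": 0.06, "ax": 0, "ay": 0, "az": 0}, {"fingers": -1, "tx": -0.06, "ty": -0.09, "tz": 0.098, "ax": 0, "ay": 0, "az": 0}]}}

```text
time_s: 15.8
tcp_pos: [0.6112, -0.0674, 0.1268]
ee_rot: [[0.002, -0.002, -1.0], [0.0, -1.0, 0.002], [-1.0, -0.0, -0.002]]
wrist_force: [0.1, 2.1, -0.7]
gripper_width: 0.998
```

```bash
python3 - <<'E'
from h import *
p=snap('scene','k.png');print(r.sense()['tcp_pos'])
def c(x,u,v,s=30): return cv2.convertScaleAbs(cv2.resize(x['image'][v-s:v+s,u-s:u+s,::-1],(360,360),interpolation=cv2.INTER_CUBIC),alpha=1.3)
cv2.imwrite('pics/l.png',np.hstack([c(p,357,250),c(p,232,220)]))
print(ext(p,.514,.023,.012,.034,[327-.5,220-.5],6))
print(ext(p,.685,-.134,.072,.030,[202-.5,190-.5],6))
E
```

```text
[ 0.60346271 -0.06367063  0.12559931]
(array([73., 94.]), array([297., 287.]))
(array([61., 65.]), array([267., 232.]))
```

View pics/l.png

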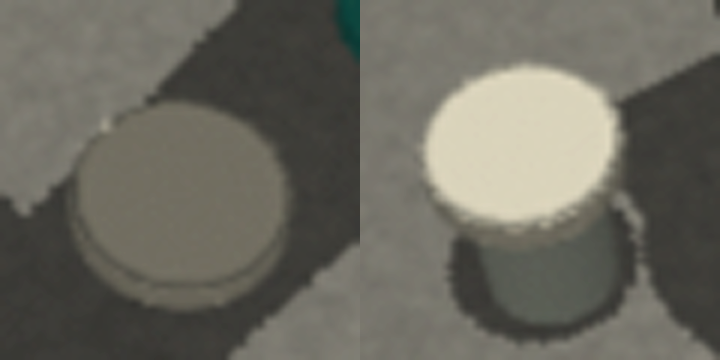

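Lid B is flat on beaker B, within about 1.5 mm of prediction. Lid A lies alone on the bench at scene (357,252), about (0.515, 0.0235).

Call:
{"method": "play_rows", "body": {"commands": [{"fingers": -1, "tx": 0, "ty": -0.03, "tz": 0.032, "ax": 0, "ay": 0, "az": 0}, {"fingers": -1, "tx": 0, "ty": -0.065, "tz": 0.069, "ax": 0, "ay": 0, "az": 0}, {"fingers": -1, "tx": 0, "ty": -0.1, "tz": 0.106, "ax": 0, "ay": 0, "az": 0}, {"fingers": -1, "tx": 0, "ty": -0.121, "tz": 0.1285, "ax": 0, "ay": 0, "az": 0}, {"fingers": -1, "tx": 0.03, "ty": -0.121, "tz": 0.1285, "ax": 0, "ay": 0, "az": 0}]}}

```text
time_s: 16.27
tcp_pos: [0.5148, 0.026, 0.1078]
ee_rot: [[0.007, 0.005, -1.0], [0.002, -1.0, -0.005], [-1.0, -0.002, -0.007]]
wrist_force: [1.6, 1.2, -0.8]
gripper_width: 0.999
```

Call:
{"method": "play_rows", "body": {"commands": [{"fingers": -1, "tx": 0.04, "ty": 0, "tz": 0, "ax": 0, "ay": 0, "az": 0}, {"fingers": -1, "tx": 0.07, "ty": 0, "tz": 0, "ax": 0, "ay": 0, "az": 0}, {"fingers": -1, "tx": 0.095, "ty": 0, "tz": 0, "ax": 0, "ay": 0, "az": 0}, {"fingers": -1, "tx": 0.105, "ty": 0, "tz": 0, "ax": 0, "ay": 0, "az": 0}, {"fingers": -1, "tx": 0.109, "ty": 0, "tz": 0, "ax": 0, "ay": 0, "az": 0}]}}

```text
time_s: 16.68
tcp_pos: [0.5143, 0.023, 0.021]
ee_rot: [[-0.003, 0.0, -1.0], [-0.001, -1.0, -0.0], [-1.0, 0.001, 0.003]]
wrist_force: [0.1, -0.6, 0.5]
gripper_width: 1.001
```

Call:
{"method": "play_rows", "body": {"commands": [{"fingers": -1, "tx": 0, "ty": 0, "tz": 0, "ax": 0, "ay": 0, "az": 0}, {"fingers": 1, "tx": 0, "ty": 0, "tz": 0, "ax": 0, "ay": 0, "az": 0}, {"fingers": 1, "tx": 0, "ty": 0, "tz": 0, "ax": 0, "ay": 0, "az": 0}, {"fingers": 1, "tx": 0, "ty": 0, "tz": 0, "ax": 0, "ay": 0, "az": 0}, {"fingers": 1, "tx": 0, "ty": 0, "tz": 0, "ax": 0, "ay": 0, "az": 0}]}}

```text
time_s: 17.1
tcp_pos: [0.5156, 0.0235, 0.0232]
ee_rot: [[0.002, 0.0, -1.0], [0.001, -1.0, -0.0], [-1.0, -0.001, -0.002]]
wrist_force: [0.1, 0.5, 0.5]
gripper_width: 0.779
```

Call:
{"method": "play_rows", "body": {"commands": [{"fingers": 1, "tx": 0, "ty": 0, "tz": 0, "ax": 0, "ay": 0, "az": 0}, {"fingers": 1, "tx": 0, "ty": 0, "tz": 0, "ax": 0, "ay": 0, "az": 0}, {"fingers": 1, "tx": 0, "ty": 0, "tz": 0, "ax": 0, "ay": 0, "az": 0}]}}

```text
time_s: 17.35
tcp_pos: [0.5156, 0.0235, 0.0232]
ee_rot: [[0.001, 0.0, -1.0], [0.0, -1.0, -0.0], [-1.0, -0.0, -0.001]]
wrist_force: [-1.4, 0.3, 5.0]
gripper_width: 0.77
```

Call:
{"method": "play_rows", "body": {"commands": [{"fingers": 1, "tx": -0.01, "ty": 0, "tz": 0, "ax": 0, "ay": 0, "az": 0}, {"fingers": 1, "tx": -0.04, "ty": 0, "tz": 0, "ax": 0, "ay": 0, "az": 0}, {"fingers": 1, "tx": -0.08, "ty": 0, "tz": 0, "ax": 0, "ay": 0, "az": 0}, {"fingers": 1, "tx": -0.115, "ty": 0.01, "tz": 0.002, "ax": 0, "ay": 0, "az": 0}, {"fingers": 1, "tx": -0.13, "ty": 0.045, "tz": 0.007, "ax": 0, "ay": 0, "az": 0}]}}

```text
time_s: 17.77
tcp_pos: [0.5125, -0.0086, 0.1237]
ee_rot: [[0.007, 0.005, -1.0], [0.001, -1.0, -0.005], [-1.0, -0.001, -0.007]]
wrist_force: [0.4, 0.3, -0.3]
gripper_width: 0.769
```

Call:
{"method": "play_rows", "body": {"commands": [{"fingers": 1, "tx": 0, "ty": 0.045, "tz": 0.007, "ax": 0, "ay": 0, "az": 0}, {"fingers": 1, "tx": 0, "ty": 0.095, "tz": 0.015, "ax": 0, "ay": 0, "az": 0}, {"fingers": 1, "tx": 0, "ty": 0.145, "tz": 0.024, "ax": 0, "ay": 0, "az": 0}, {"fingers": 1, "tx": 0, "ty": 0.195, "tz": 0.032, "ax": 0, "ay": 0, "az": 0}, {"fingers": 1, "tx": 0, "ty": 0.24, "tz": 0.039, "ax": 0, "ay": 0, "az": 0}]}}

```text
time_s: 18.18
tcp_pos: [0.4794, -0.1921, 0.12]
ee_rot: [[-0.001, 0.0, -1.0], [0.0, -1.0, -0.0], [-1.0, -0.0, 0.001]]
wrist_force: [0.8, -0.5, -1.2]
gripper_width: 0.769
```

Call:
{"method": "play_rows", "body": {"commands": [{"fingers": 1, "tx": 0, "ty": 0.035, "tz": 0.006, "ax": 0, "ay": 0, "az": 0}, {"fingers": 1, "tx": 0, "ty": 0.06, "tz": 0.01, "ax": 0, "ay": 0, "az": 0}, {"fingers": 1, "tx": 0, "ty": 0.08, "tz": 0.013, "ax": 0, "ay": 0, "az": 0}, {"fingers": 1, "tx": 0, "ty": 0.09, "tz": 0.015, "ax": 0, "ay": 0, "az": 0}, {"fingers": 1, "tx": 0, "ty": 0.09, "tz": 0.015, "ax": 0, "ay": 0, "az": 0}]}}

```text
time_s: 18.6
tcp_pos: [0.4687, -0.2589, 0.1196]
ee_rot: [[-0.001, -0.002, -1.0], [0.0, -1.0, 0.002], [-1.0, -0.0, 0.001]]
wrist_force: [0.3, 0.1, -1.5]
gripper_width: 0.767
```

```bash
python3 - <<'E'
from h import *
for i in range(4): viewer.capture('top')
s=r.sense();print(s['tcp_pos'],s['gripper_width'],s['joints'])
E
```

```text
[ 0.46947233 -0.25705261  0.11983609] 0.7719536642855526 [-1.13361508e+01  2.04824760e+01 -2.15586225e+01 -1.18097905e-02
 -4.79715365e+01  1.01421074e+02]
```

Call:
{"method": "play_rows", "body": {"commands": [{"fingers": 1, "tx": 0.012, "ty": 0.0005, "tz": 0, "ax": 0, "ay": 0, "az": 0}, {"fingers": 1, "tx": 0.022, "ty": 0.0005, "tz": 0, "ax": 0, "ay": 0, "az": 0}, {"fingers": 1, "tx": 0.03, "ty": 0.0005, "tz": 0, "ax": 0, "ay": 0, "az": 0}, {"fingers": 1, "tx": 0.034, "ty": 0.0005, "tz": 0, "ax": 0, "ay": 0, "az": 0}, {"fingers": 1, "tx": 0.035, "ty": 0.0005, "tz": 0, "ax": 0, "ay": 0, "az": 0}]}}

```text
time_s: 19.22
tcp_pos: [0.4691, -0.2578, 0.0933]
ee_rot: [[-0.002, 0.001, -1.0], [0.0, -1.0, -0.001], [-1.0, -0.0, 0.002]]
wrist_force: [-2.0, 2.8, 7.1]
gripper_width: 0.771
```

Call:
{"method": "play_rows", "body": {"commands": [{"fingers": 1, "tx": 0, "ty": 0, "tz": 0, "ax": 0, "ay": 0, "az": 0}, {"fingers": 1, "tx": 0, "ty": 0, "tz": 0, "ax": 0, "ay": 0, "az": 0}, {"fingers": 0.1, "tx": 0, "ty": 0, "tz": 0, "ax": 0, "ay": 0, "az": 0}, {"fingers": -0.5, "tx": 0, "ty": 0, "tz": 0, "ax": 0, "ay": 0, "az": 0}, {"fingers": -1, "tx": 0, "ty": 0, "tz": 0, "ax": 0, "ay": 0, "az": 0}]}}

```text
time_s: 19.63
tcp_pos: [0.4694, -0.2583, 0.0934]
ee_rot: [[-0.0, 0.0, -1.0], [-0.0, -1.0, -0.0], [-1.0, 0.0, 0.0]]
wrist_force: [0.5, 0.8, 0.3]
gripper_width: 0.796
```

Call:
{"method": "play_rows", "body": {"commands": [{"fingers": -1, "tx": 0, "ty": 0, "tz": 0, "ax": 0, "ay": 0, "az": 0}, {"fingers": -1, "tx": 0, "ty": 0, "tz": 0, "ax": 0, "ay": 0, "az": 0}, {"fingers": -1, "tx": -0.02, "ty": 0, "tz": 0, "ax": 0, "ay": 0, "az": 0}, {"fingers": -1, "tx": -0.05, "ty": 0, "tz": 0, "ax": 0, "ay": 0, "az": 0}, {"fingers": -1, "tx": -0.1, "ty": 0, "tz": 0, "ax": 0, "ay": 0, "az": 0}]}}

```text
time_s: 20.05
tcp_pos: [0.4672, -0.2576, 0.1662]
ee_rot: [[-0.008, -0.0, -1.0], [0.003, -1.0, 0.0], [-1.0, -0.003, 0.008]]
wrist_force: [1.2, -0.2, -0.5]
gripper_width: 0.991
```

Call:
{"method": "play_rows", "body": {"commands": [{"fingers": -1, "tx": -0.05, "ty": 0, "tz": 0.03, "ax": 0, "ay": 0, "az": 0}, {"fingers": -1, "tx": -0.1, "ty": -0.02, "tz": 0.05, "ax": 0, "ay": 0, "az": 0}, {"fingers": -1, "tx": -0.12, "ty": -0.06, "tz": 0.07, "ax": 0, "ay": 0, "az": 0}, {"fingers": -1, "tx": -0.13, "ty": -0.1, "tz": 0.07, "ax": 0, "ay": 0, "az": 0}, {"fingers": -1, "tx": -0.13, "ty": -0.14, "tz": 0.07, "ax": 0, "ay": 0, "az": 0}]}}

```text
time_s: 20.47
tcp_pos: [0.4171, -0.1528, 0.2692]
ee_rot: [[0.007, -0.001, -1.0], [-0.0, -1.0, 0.001], [-1.0, 0.0, -0.007]]
wrist_force: [1.0, -0.6, -0.3]
gripper_width: 1.0
```

```bash
python3 - <<'E'
from h import *
p=snap('scene','m.png');q=snap('top','m2.png');print(r.sense()['tcp_pos'])
def c(x,u,v,s): return cv2.convertScaleAbs(cv2.resize(x['image'][v-s:v+s,u-s:u+s,::-1],(200,200),interpolation=cv2.INTER_CUBIC),alpha=1.3)
S=[(297,130),(232,220),(327,325),(483,325)];T=[(452,287),(389,184),(265,202),(206,306)]
cv2.imwrite('pics/n.png',np.vstack([np.hstack([c(p,*x,30) for x in S]),np.hstack([c(q,*x,20) for x in T])]))
B=[(.470,-.2575,.082,.034),(.685,-.134,.072,.03),(.6545,.1285,.062,.026),(.4345,.2595,.051,.022)]
for b,x,t in zip(B,S,T): print(*ext(p,*b,np.array(x)-30.5,200/60),*ext(q,*b,np.array(t)-20.5,5))
E
```

```text
[ 0.41670176 -0.1507967   0.26738238]
[42. 31.] [156. 112.] [26. 11.] [194. 178.]
[34. 36.] [148. 129.] [34. 18.] [180. 163.]
[39. 52.] [151. 158.] [33. 25.] [158. 150.]
[68. 53.] [163. 141.] [38. 45.] [142. 150.]
```

View pics/n.png

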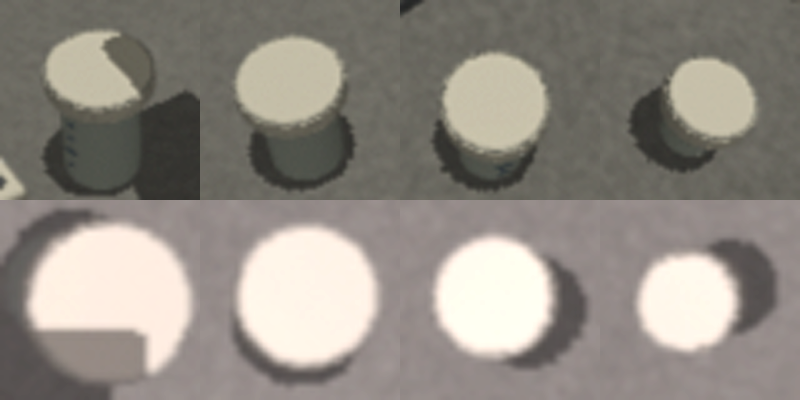

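View pics/m.png

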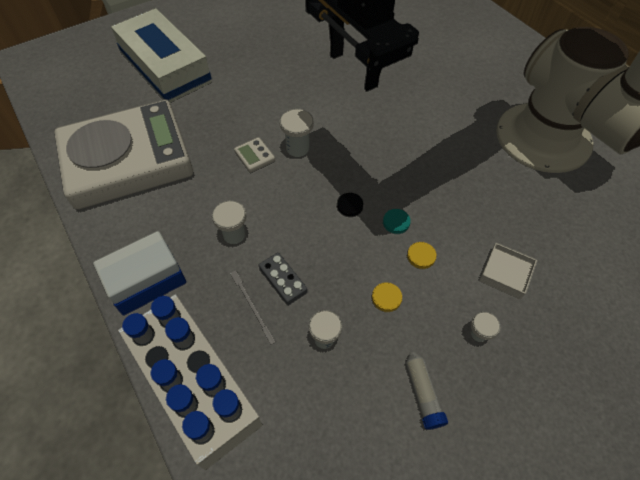

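All four lids sit flat. Comparing lid centres with the original rim centres in the same camera, allowing for the height difference, every offset comes out under about 2 mm. The tube and spatula are where they were. I'll hand in.

Call:
{"method": "play_rows", "body": {"commands": [{"fingers": -1, "tx": 0, "ty": 0, "tz": 0, "ax": 0, "ay": 0, "az": 0}, {"fingers": -1, "tx": 0, "ty": 0, "tz": 0, "ax": 0, "ay": 0, "az": 0}, {"fingers": -1, "tx": 0, "ty": 0, "tz": 0, "ax": 0, "ay": 0, "az": 0}]}}

```text
time_s: 20.82
tcp_pos: [0.4169, -0.1539, 0.2658]
ee_rot: [[-0.001, -0.001, -1.0], [-0.0, -1.0, 0.001], [-1.0, 0.0, 0.001]]
wrist_force: [0.4, -0.1, -0.0]
gripper_width: 0.999
```

```bash
python3 -c "
from h import *
print(r.sense()['time_s']);print(job.finish_job())"
```

```text
20.8167
the job is handed in; nothing more can be done
None
```

I took the white stack apart from the top down and set each lid on the beaker of its size: 44, 52, 60, then 68 mm. The job was handed in at 20.8 s with the gripper open and clear of everything; no verdict was reported.

- **Lids:** In the last pictures all four lie flat. Their centres are within about 2 mm of the original rim centres in the top camera, against the 8 mm allowed.
- **Beakers and bystanders:** The beakers stand upright where they were. In the last scene picture the tube and spatula look where they were; I compared these by eye only.
- **Disagreement:** The two cameras differed by 2–5 mm on the beakers' x positions. I leaned towards the scene camera, which matched a lid held at a known tool position, and the final check showed no resulting error.
- **Contact:** Lowering the largest lid gave a brief wrist force of about 7 N, far below the 120 N limit.

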